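# Clamp a jar in the glaze shaker and start it

### The arm

A 6-joint arm with a two-finger parallel gripper is mounted at the origin on the work surface. World frame = base frame: x ahead of the robot, y to its left, z up, the work surface at z = 0. Lengths are in m, angles in rad, forces in N, time in s.
With the tool pointing down it reaches from about 0.375 to 0.9 m from the base axis. Payload 3.1 kg.
Tool frame: the origin (TCP) lies on the centre line of the jaws, within the pads' length; the fingertips stand 19 mm ahead of it and the grasp point (between the pads) is the TCP; z points along the fingers, y is the line along which they close (so a half turn about z gives the same grasp; the last joint's range is limited). The gripper opens to 85 mm and grips with 20 to 120 N. Pads are 22 mm wide; open, the fingers measure 114 mm over their backs; the gripper's body (76 mm by 85 mm) begins 54 mm behind the grasp point. The pads swing forward as they close: fully open they stand 13 mm farther back than shut.
Start: joints at [1.093, 0.527, 1.433, -0, 1.181, -0.178], TCP at [0.185, 0.597, 0.226] pointing down, gripper open.
Joint ranges: [-3.08, 3.08], [-0.75, 2.2], [0.22, 2.44], [-1.43, 4.57], [0, 2.65], [-2.85, 2.85]. Speed limits (rad/s): [2.79, 2.79, 3.14, 3.14, 3.14, 3.14].

### API

Orientations are given as a unit quaternion [x, y, z, w].
In Python, from station import manip gives the robot as it stands.
- The arm moves only by the tool servo_tool, never from a script. Its argument "rows" is a list that holds one entry, the list of rows, each a list of 7 numbers: the turn, a rotation vector about the tool's x, y, z in degrees, then the shift along the tool's x, y, z in m, then the gripper command: -1 is shut, 1 is fully open, values between are in proportion. In form: [[[wx, wy, wz, tx, ty, tz, jaw], ...]]. A call has 1 to 8 rows; each row shifts and turns the commanded pose from where the row before left it, along the tool's axes as they then stand; what a row does not reach is not made up. A row lasts 1/12 s, in which the tool goes at most 41.7 mm and 7.16 degrees, less where a joint would pass 70% of its speed; a pose out of reach is approached as far as the arm can. A call is refused whole if a number of a shift passes 0.0417 or a number of a turn 7.16, either way. A call with a gripper value outside its range is refused whole. The fingers move at their own pace and stop on an object; "squeeze" is the grip in N (left out, the last holds). Time passes only in rows, so rows that do not move let the fingers close. It gives the time, the measured TCP pose, the force, the opening and the grip force at its end, in the units of the state.
- manip.sense(): the state, without advancing time (a new reading comes with each control period).
- manip.snapshot(name): name is "scene" or "top" or "wrist"; returns the picture (420x560x3 uint8, blue, green, red); there is no depth.
- manip.camera_info(name): a dict with "K" (3x3 intrinsics, pixels), "camera_from_world" (4x4, takes a point from world to camera coordinates). Camera axes: x right, y down, z forward; pixel columns grow to the right and rows downward; lengths in m; the calibration is good to about 2 mm. A picture is of the moment at which its call begins: read the wrist's pose just before it. camera_info takes no time and is no camera call; for the wrist camera it gives the pose at the moment of the call.
- manip.sign_off(): hands the job in; it is judged then, once.
The state is a dict: "t": time; "q": joint angles; "qd": joint speeds; "tau": joint torques, N m; "tcp_pos": TCP position; "tool_rot": TCP orientation; "force": force on the tool from outside, world axes, zero at the start; "ft_torque": the same for the moment, N m; "finger_gap": opening from 0.0 (shut) to 1.0 (fully open); "gripper_force": force on a finger pad.
Only numpy, scipy, OpenCV 4.12 (cv2) and the standard library are available. Lean on these libraries where they do the work, as an engineer would, in place of code of your own. Each camera call takes 0.05 s, during which the arm holds its last target. There are 200 camera calls.

### The job

Get the glaze shaker going: swing the folded crank handle on its handwheel out until it stands upright, and wind the handwheel clockwise until the sprung pad is pressed down firmly on the jar of glaze. Fold the handle flat into the wheel again before starting, then turn the key clockwise all the way to START and let go so that it springs back to RUN. Leave the other things on the bench where they are.

Things in the scene. Friction and masses are not known exactly. Their poses are not given: they have to be found in the camera images.
- shaker: Glaze shaker: grey bench machine, fixed; place and yaw differ each time. Origin on the bench, straight below the handwheel's axis; x points to its back (at yaw 0 away from the robot), y to its left, z up. Plinth 240 x 250 mm, 50 high; jar platform top 70 mm up; columns at y = +-88 mm; crosshead 46 x 216 mm, 203 to 221 mm up. Control console at y = -125 to -285 mm, top 87 mm up.
- wheel_hub (a point): On the handwheel's upright axis, 266 mm above the bench, level with the handle's fold axis. Aluminium wheel, level, of fixed height: rim radius 80 mm to the middle of its 14 mm round bar, rim top 253 mm up; three flat spokes 13 mm wide, top 249; hub 34 mm in diameter, top 258. A 14 mm screw stands out of the hub: its end is 294 mm up at handwheel angle 0 and sinks as the pad does.
- handle_pivot (a point): Fold axis of the crank handle: on the wheel, 78 mm from the wheel's axis, 266 mm above the bench. The fold axis is level and tangential to the rim, between two steel cheeks (21 mm wide over all, 16 mm along the radius, top 273 mm up). It goes round with the wheel.
- handle_grip (a point): Middle of the ball at the crank handle's free end, 46 mm from the fold axis. Pear-shaped black knob: ball 26 mm in diameter, neck 14 mm; its end is 59 mm from the fold axis; it spins freely about its length. Folded it lies level over a spoke, pointing from rim to hub, free on both sides: ball 32 mm from the wheel's axis, 266 mm up. Swung out it stands up from the rim: ball 78 mm out, 312 up.
- crank_handle (a joint): Fold angle of the crank handle, rad: 0 folded flat into the wheel (stop), 1.571 upright (stop). It swings in the upright plane through the wheel's axis. Stiff hinge (0.035 N m): stays where it is left. If you pinch the ball across the fold plane, hold it lightly (about 20 N) so that it can turn between the fingers as the handle swings; squeezed hard, it creeps out of them.
- handwheel (a joint): Angle of the handwheel, rad: grows clockwise seen from above, which lowers the pad 20 mm per turn (3.18 mm per rad). Starts at 0 to 3.8, cannot go below 0, stays where it is left (friction 0.2 N m, 2.6 N at the handle). The pad meets the jar's lid at about 7.5; its springs are pressed solid at about 10.
- pad_face (a point): Middle of the rubber underside of the clamp pad, a disc 80 mm in diameter on four springs under a guided cross-bar, above the jar. It meets the jar's lid 145 mm above the bench.
- clamp_pad (a joint): How far the pad is pressed up into its springs, m: 0 hanging free, 0.008 springs solid. 5 N at first contact and 5 N more per mm. A firm clamp is 3 mm or more: about 1 rad or more of winding after the pad has met the lid.
- jar_center (a point): Middle of the jar of glaze, half-way up: a closed plastic tub with a lid, 90 mm in diameter, 75 mm high, 0.45 to 0.9 kg, standing loose on the platform under the pad. It need not be handled.
- key_bow (a point): Middle of the key's black plastic bow, standing upright in its lock on the console: 28 mm wide, 9 thick, 24 high; its middle is 116 mm above the bench, 29 above the console. x along the width, y across the thickness, z up; turns with the key about the upright axis through this point. 100 mm behind it (machine's x) is a fixed red stop button 36 mm in diameter, 31 high: not used.
- lock_core (a joint): Angle of the lock core that the key turns with, rad, clockwise seen from above: 0 OFF (at the start), 0.70 RUN (its stop). It turns easily (0.03 N m) and stays where it is left. Three black marks of growing length beside the lock show OFF, RUN and START.
- start_key (a joint): How far the key is turned on beyond its lock core, rad, clockwise seen from above: 0 at OFF and RUN, 0.55 at START (stop), so that START is 1.25 rad from OFF in all. It moves only after the lock core has reached RUN, against a spring (0.054 N m at first, 0.12 N m at START); let go, it springs back to 0 and the core stays at RUN.
- bisque_bowl: Bystander: unglazed reddish clay bowl, 116 mm in diameter, 55 mm high, on the bench; origin under its middle.
- tool_pot: Bystander: glass pot 76 mm in diameter, 100 mm high, with modelling tools sticking out to 190 mm; origin under its middle.
- water_bottle: Bystander: clear plastic bottle with a cap, 64 mm in diameter, 170 mm high; origin under its middle.
Not all that is in view belongs to the job. Leave any blue, pink or turquoise look-alike of the part that bears jar_center alone.

How it is judged:
On the way, in this order (a step that is already met when the one before it is completed fails the run):
1. the crank handle is swung out upright (value of joint crank_handle above 1.35 rad), for 0.1 s.
2. with the handle out, the pad is wound down firmly on the jar (value of joint clamp_pad above 0.002 m and value of joint crank_handle above 1 rad), for 0.1 s.
3. the handle is folded flat again (value of joint crank_handle below 0.15 rad), for 0.2 s.
4. the key is turned to START (value of joint lock_core above 0.6 rad and value of joint start_key above 0.42 rad), for 0.05 s.
At the end, for the whole second after the job is handed in: The jar stands upright under the pad (0.06 rad, 20 mm), the pad is pressed at least 2 mm into its springs, the crank handle lies folded (within 0.15 rad of its stop), and the key, having been at START, has sprung back to RUN (lock core above 0.55 rad, key less than 0.12 rad beyond it) (value of joint clamp_pad above 0.002 m and angle between jar_center's own z axis and vertical below 0.06 rad and horizontal distance between jar_center and pad_face below 0.02 m and value of joint crank_handle below 0.15 rad and value of joint lock_core above 0.55 rad and value of joint start_key below 0.12 rad); the robot touches nothing.
It fails at once if the key is turned to START while the crank handle is not folded (value of joint start_key above 0.25 rad and value of joint crank_handle above 0.3 rad).
It fails at once if the bowl, tool pot or bottle is moved by more than 40 mm (distance of any of bisque_bowl, tool_pot, water_bottle from where it was at the start of the episode above 0.04 m).
It also fails if it takes over 72 s, if anything falls off the work surface, if the arm or the gripper's body presses on something with over 40 N, if the wrist force passes 120 N, or if a joint passes its speed limit or range.

## Working session

There is one attempt and no reset: what is moved stays moved. The work goes in short steps, Python scripts to look and compute and a tool call to move; the robot and the scene stay as the last step left them, time stands still between calls to the robot, and variables do not carry over. Pictures are saved under pics/ and viewed, at most 10 in all, crops included, and the job is handed in when it is done.

Besides the shell and the picture viewer there is one more tool, called after "Emit:" by a JSON object that holds its "method" and its "body". servo_tool: Moves the arm, as the interface text tells. Its arguments: {"type":"object","properties":{"rows":{"type":"array","items":{"type":"array","items":{"type":"array","items":{"type":"number"}}}},"squeeze":{"type":"number"}},"required":["rows"]}

```bash
mkdir -p pics; python3 - <<'E'
from station import manip
import cv2,numpy as np
for n in("scene","top"):
    im=manip.snapshot(n);cv2.imwrite(f"pics/{n}0.png",cv2.resize(im,(800,600),interpolation=cv2.INTER_CUBIC))
    cv2.imwrite(f"pics/{n}_raw.png",im)
    c=manip.camera_info(n);print(n,np.round(c["K"],1).tolist(),np.round(c["camera_from_world"],4).tolist())
s=manip.sense();print(s)
E
```

```text
scene [[382.2, 0.0, 277.6], [0.0, 382.2, 205.2], [0.0, 0.0, 1.0]] [[-0.8799, 0.4748, -0.0176, 0.4316], [0.272, 0.4731, -0.838, 0.0192], [-0.3895, -0.7422, -0.5454, 1.2448], [0.0, 0.0, 0.0, 1.0]]
top [[542.1, 0.0, 286.5], [0.0, 542.1, 215.2], [0.0, 0.0, 1.0]] [[-0.008, -0.9999, 0.0061, 0.0137], [-0.9982, 0.0077, -0.059, 0.4905], [0.0589, -0.0065, -0.9982, 1.4398], [0.0, 0.0, 0.0, 1.0]]
{'t': 0.1, 'q': array([ 1.09250992e+00,  5.28406253e-01,  1.43380327e+00, -6.77099926e-06,
        1.18141604e+00, -1.78511073e-01]), 'qd': array([-1.01101848e-03,  5.75558280e-05, -3.53462539e-03,  4.95747814e-04,
       -1.28826946e-03, -5.43237474e-04]), 'tau': array([ 7.37139653e-04, -4.43307638e+01, -1.78588146e+01, -2.16044768e-04,
        3.82512604e-03, -3.26607494e-05]), 'tcp_pos': array([0.18423065, 0.59652407, 0.22540193]), 'tool_rot': array([ 1.49325709e-01,  9.88787540e-01, -9.63147304e-04, -3.24872132e-04]), 'force': array([ 0.24421314,  0.82288721, -0.15413116]), 'ft_torque': array([-0.00196761, -0.04334707, -0.02848673]), 'gripper_force': 0.0, 'finger_gap': 1.0011718075766143}
```

View pics/scene0.png

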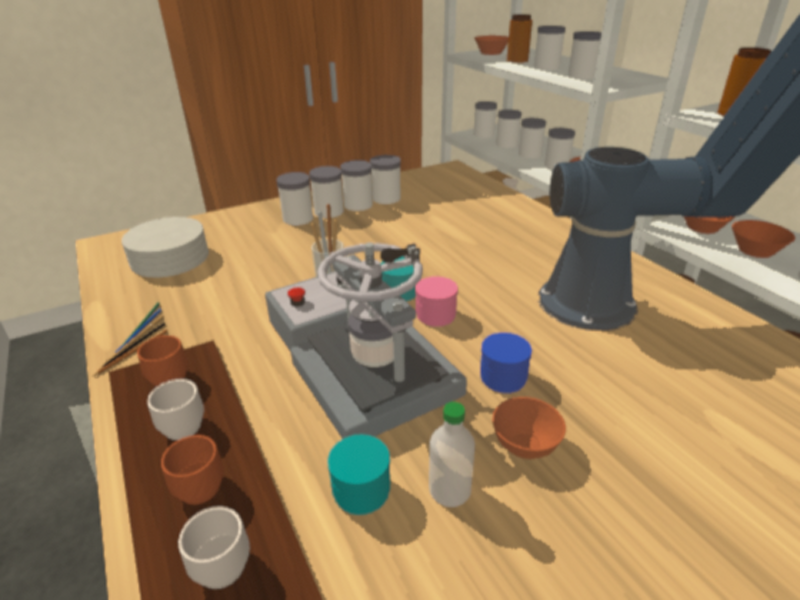

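View pics/top0.png

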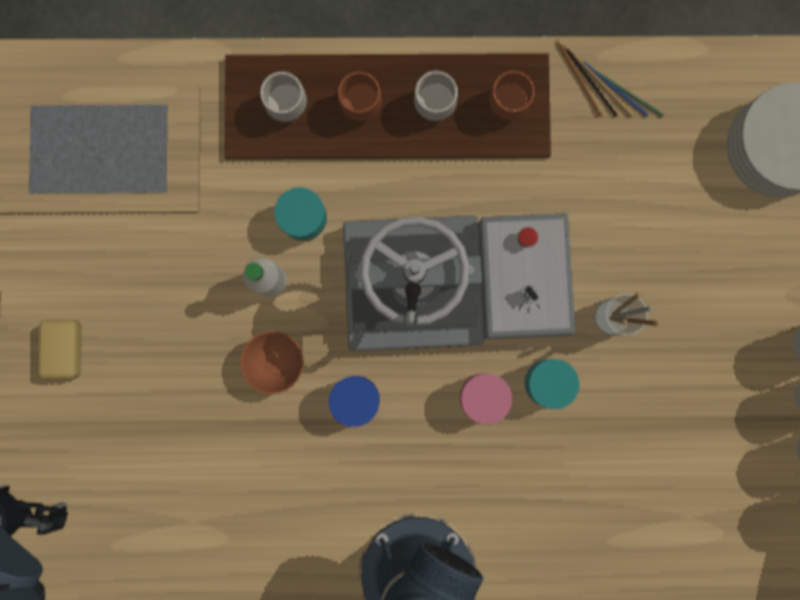

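The scene view shows the shaker with its handle folded on the side near the robot. In the top view (800 px scale), the rim centre is about (415,270), the handle's cheeks (412,316), the ball (413,289) and the key (531,293).

```bash
cat > h.py <<'E'
from station import manip
import cv2,numpy as np
from scipy.spatial.transform import Rotation as R
def back(name,px,z,ci=None):
    c=ci or manip.camera_info(name);K=np.array(c["K"]);T=np.array(c["camera_from_world"])
    r=T[:3,:3].T@np.linalg.inv(K)@np.array([px[0],px[1],1.]);o=-T[:3,:3].T@T[:3,3]
    return o+r*(z-o[2])/r[2]
def proj(name,p,ci=None):
    c=ci or manip.camera_info(name);K=np.array(c["K"]);T=np.array(c["camera_from_world"])
    v=K@(T[:3,:3]@np.array(p)+T[:3,3]);return v[:2]/v[2]
E
python3 - <<'E'
from h import *
for n,p,z in [("rim",(415.5,270.5),.246),("pivot",(412,316),.27),("ball",(413,289),.266),("key",(531,293),.116),("stop",(528,237),.118),("consBL",(483,216),.087),("consBR",(567,214),.087),("consFL",(487,338),.087),("consFR",(574,333),.087),("bottlecap",(255,271),.17),("bowl",(272,363),.055),("pot",(620,316),.1)]:
    print(n,np.round(back("top",np.array(p)*.7,z),3))
im=cv2.imread("pics/top_raw.png")
c=im[140:250,235:410];cv2.imwrite("pics/c1.png",cv2.resize(c,None,fx=4.5,fy=4.5,interpolation=cv2.INTER_CUBIC))
E
```

```text
rim [0.535 0.001 0.246]
pivot [0.462 0.007 0.27 ]
ball [0.504 0.005 0.266]
key [ 0.508 -0.203  0.116]
stop [ 0.607 -0.199  0.118]
consBL [ 0.65  -0.124  0.087]
consBR [ 0.652 -0.275  0.087]
consFL [ 0.431 -0.128  0.087]
consFR [ 0.438 -0.283  0.087]
bottlecap [0.545 0.269 0.17 ]
bowl [0.389 0.26  0.055]
pot [ 0.467 -0.362  0.1  ]
```

View pics/c1.png

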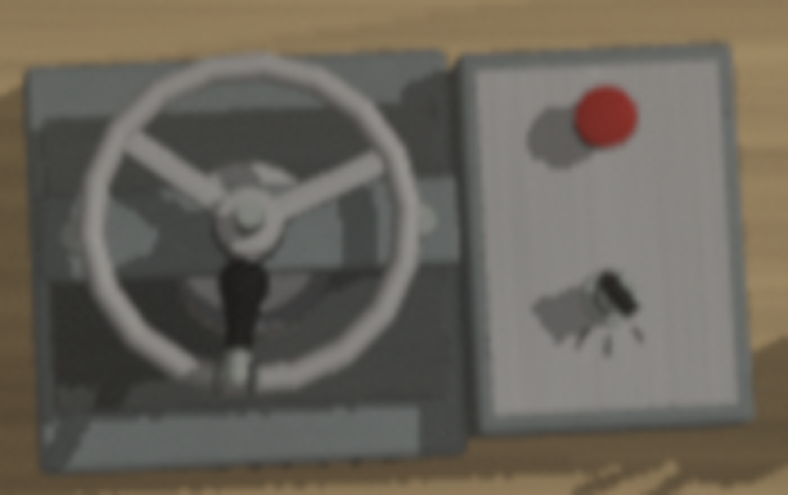

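The crop shows the folded handle pointing from the near side of the rim to the hub. The key bow is tilted about 35°, and the OFF/RUN/START marks run clockwise at its front. The measured sizes fit: ball radius 31 mm from the axis, yaw about 2°. Moving now.

Emit:
{"method": "servo_tool", "body": {"rows": [[[0, 0, -6, 0, 0, -0.04, 1], [0, 0, -6, 0, 0, -0.04, 1], [0, 0, 0, 0, 0, -0.04, 1], [0, 0, 0, 0, 0, -0.04, 1], [0, 0, 0, 0, 0, 0, 1]]]}}

```text
t: 0.52
tcp_pos: [0.1862, 0.6005, 0.396]
tool_rot: [0.045, 0.999, 0.008, 0.004]
force: [0.6, 1.0, 1.9]
finger_gap: 1.001
gripper_force: 0.0
```

```bash
cat >> h.py <<'E'
def to(p,az=None):
    s=manip.sense();r=R.from_quat(s["tool_rot"]);x=r.apply([1,0,0]);a=np.degrees(np.arctan2(x[1],x[0]))
    d=r.inv().apply(np.array(p)-s["tcp_pos"])
    print("t",round(s["t"],2),"tcp",np.round(s["tcp_pos"],4),"az",round(a,2),"tilt",np.round(r.apply([0,0,1])[:2],4),"q",np.round(s["q"],2),"F",np.round(s["force"],1),"gap",round(s["finger_gap"],3),"gf",round(s["gripper_force"],1))
    print("delta tool",np.round(d,4), "wz", None if az is None else round((a-az+180)%360-180,2))
E
python3 -c "
from h import *
to([.504,.004,.385],175)"
```

```text
t 0.52 tcp [0.1862 0.6005 0.396 ] az 174.83 tilt [0.0081 0.0157] q [ 1.09  0.39  1.2   0.    1.54 -0.39] F [0.6 1.  1.9] gap 1.001 gf 0.0
delta tool [-0.3702 -0.5656  0.0042] wz -0.17
```

Emit:
{"method": "servo_tool", "body": {"rows": [[[0, 0, 0, -0.022, -0.033, 0, 1], [0, 0, 0, -0.022, -0.033, 0, 1], [0, 0, 0, -0.022, -0.033, 0, 1], [0, 0, 0, -0.022, -0.033, 0, 1], [0, 0, 0, -0.022, -0.033, 0, 1], [0, 0, 0, -0.022, -0.033, 0, 1], [0, 0, 0, -0.022, -0.033, 0, 1], [0, 0, 0, -0.022, -0.033, 0, 1]]]}}

```text
t: 1.18
tcp_pos: [0.3361, 0.3164, 0.3858]
tool_rot: [0.045, 0.999, -0.0, -0.0]
force: [1.1, 0.2, 0.2]
finger_gap: 1.005
gripper_force: 0.0
```

Emit:
{"method": "servo_tool", "body": {"rows": [[[0, 0, 0, -0.022, -0.033, 0, 1], [0, 0, 0, -0.022, -0.033, 0, 1], [0, 0, 0, -0.022, -0.033, 0, 1], [0, 0, 0, -0.022, -0.033, 0, 1], [0, 0, 0, -0.022, -0.033, 0, 1], [0, 0, 0, -0.022, -0.033, 0, 1], [0, 0, 0, 0, 0, 0, 1], [0, 0, 0, 0, 0, 0, 1]]]}}

```text
t: 1.85
tcp_pos: [0.4502, 0.1074, 0.3856]
tool_rot: [0.048, 0.999, 0.0, -0.001]
force: [0.7, -0.1, 0.2]
finger_gap: 0.997
gripper_force: 0.0
```

```bash
python3 -c "
from h import *
to([.504,.004,.40],175)
im=manip.snapshot('wrist');cv2.imwrite('pics/w1.png',cv2.resize(im,(800,600),interpolation=cv2.INTER_CUBIC))
for p in [(.535,.001,.246),(.504,.004,.266),(.457,.008,.266)]: print(proj('wrist',p)/.7)
"
```

```text
t 1.85 tcp [0.4502 0.1074 0.3856] az 174.55 tilt [-0.0015  0.0003] q [-0.01  0.13  1.58  0.    1.43 -1.48] F [ 0.7 -0.1  0.2] gap 0.997 gf 0.0
delta tool [-0.0634 -0.0978 -0.0145] wz -0.45
[245.12248593 425.02515938]
[230.49789358 395.36942509]
[221.75755314 318.46704001]
```

View pics/w1.png

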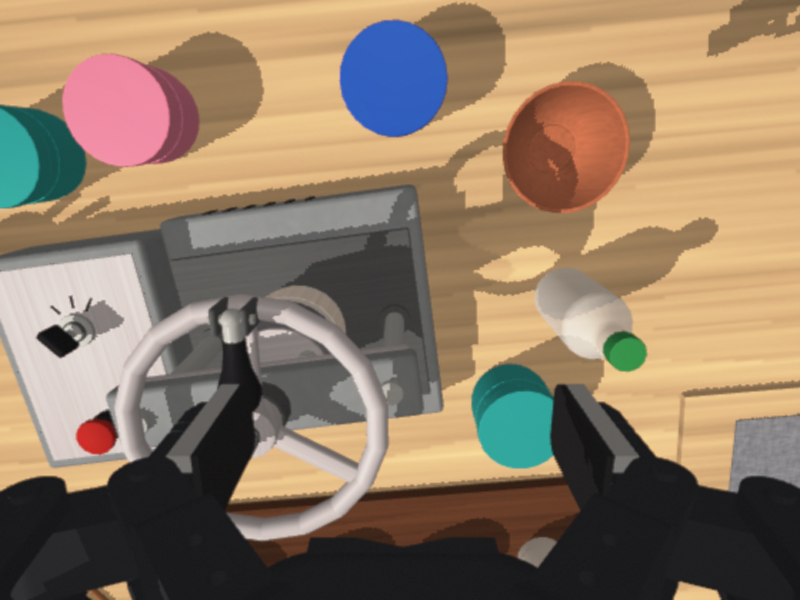

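The wrist view shows the rim spanning x 116–388 and y 296–540, so its centre is about (252,418). The cheeks are at (233,315), and a finger partly hides the ball at about (240,385).

```bash
python3 -c "
from h import *
for p,z in [((252,418),.246),((116,420),.246),((388,420),.246),((250,296),.246),((262,540),.246),((233,315),.268),((240,370),.266),((57,340),.118),((97,436),.118)]: print(p,np.round(back('wrist',np.array(p)*.7,z),4))
for p,z in [((83,223),.246),((420,223),.246),((251,55),.246),((251,392),.246),((238,375),.268),((243,285),.268)]: print(p,np.round(back('top',np.array(p)/4.5+[235,140],z),4))
"
```

```text
(252, 418) [0.5305 0.0062 0.246 ]
(116, 420) [ 0.5238 -0.0799  0.246 ]
(388, 420) [0.5399 0.0919 0.246 ]
(250, 296) [0.4508 0.0192 0.246 ]
(262, 540) [ 0.6237 -0.0034  0.246 ]
(233, 315) [0.455  0.0153 0.268 ]
(240, 370) [0.4887 0.0124 0.266 ]
(57, 340) [ 0.5079 -0.1988  0.118 ]
(97, 436) [ 0.6042 -0.1888  0.118 ]
(83, 223) [0.5355 0.0856 0.246 ]
(420, 223) [ 0.5342 -0.0837  0.246 ]
(251, 55) [6.20e-01 5.00e-04 2.46e-01]
(251, 392) [0.4499 0.0019 0.246 ]
(238, 375) [0.4575 0.0086 0.268 ]
(243, 285) [0.5019 0.0057 0.268 ]
```

```bash
python3 -c "
from h import *
to([.503,.007,.345],174.5)"
```

```text
t 1.9 tcp [0.4493 0.1087 0.3856] az 174.69 tilt [-0.0018  0.0006] q [-0.01  0.13  1.58  0.    1.43 -1.48] F [ 0.1  0.7 -0.1] gap 1.002 gf 0.0
delta tool [-0.0629 -0.0963  0.0405] wz 0.19
```

Emit:
{"method": "servo_tool", "body": {"rows": [[[0, 0, 0, -0.021, -0.032, 0, 0], [0, 0, 0, -0.021, -0.032, 0, 0], [0, 0, 0, -0.021, -0.032, 0.02, 0], [0, 0, 0, 0, 0, 0.02, 0], [0, 0, 0, 0, 0, 0, 0], [0, 0, 0, 0, 0, 0, 0]]]}}

```text
t: 2.4
tcp_pos: [0.5016, 0.0108, 0.346]
tool_rot: [0.044, 0.999, 0.001, -0.002]
force: [-0.4, 1.0, 0.3]
finger_gap: 0.499
gripper_force: 0.0
```

```bash
python3 -c "
from h import *
to([.503,.007,.267],174.5)
im=manip.snapshot('wrist');cv2.imwrite('pics/w2.png',cv2.resize(im,(800,600),interpolation=cv2.INTER_CUBIC))
for p in [(.535,.003,.246),(.503,.007,.266),(.457,.011,.268)]: print(proj('wrist',p)/.7)
"
```

```text
t 2.4 tcp [0.5016 0.0108 0.346 ] az 174.92 tilt [-0.0041  0.0016] q [-0.2   0.23  1.57  0.    1.35 -1.68] F [-0.4  1.   0.3] gap 0.499 gf 0.0
delta tool [-0.0021 -0.0038  0.079 ] wz 0.42
[391.57234049 358.55950387]
[392.88894919 312.37256172]
[392.16964928 214.9366159 ]
```

View pics/w2.png

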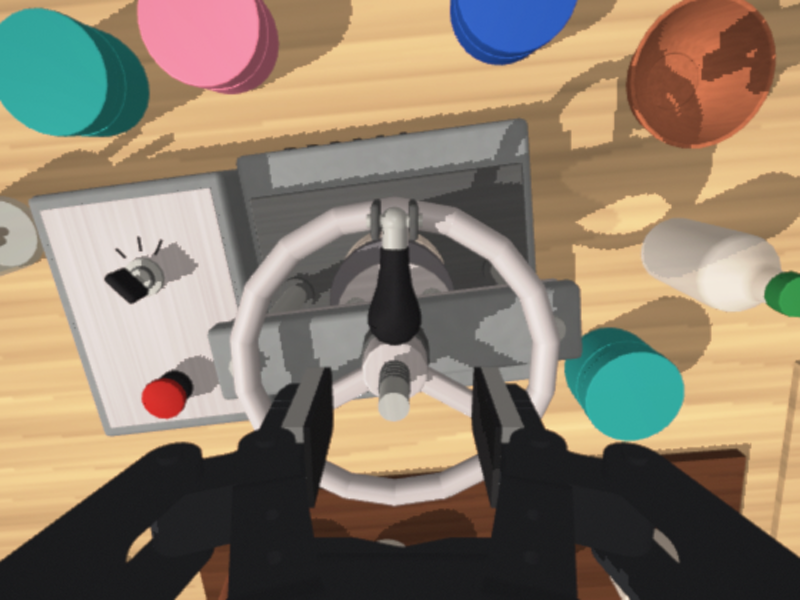

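The ball is at (395,315) and the pivot at (395,215), which matches the predictions. The screw end is at (393,405), so I'll use it to estimate the wheel angle.

Emit:
{"method": "servo_tool", "body": {"rows": [[[0, 0, 0, -0.002, -0.003, 0.02, 0], [0, 0, 0, 0, 0, 0.02, 0], [0, 0, 0, 0, 0, 0.02, 0], [0, 0, 0, 0, 0, 0.018, 0], [0, 0, 0, 0, 0, 0, -1], [0, 0, 0, 0, 0, 0, -1], [0, 0, 0, 0, 0, 0, -1], [0, 0, 0, 0, 0, 0, -1]]], "squeeze": 20}}

```text
t: 3.12
tcp_pos: [0.5065, 0.0064, 0.2729]
tool_rot: [0.044, 0.999, -0.0, 0.003]
force: [-3.2, 0.1, 8.4]
finger_gap: 0.001
gripper_force: 4.3
```

```bash
python3 -c "
from h import *
to([.503,.007,.266],174.5)
T=np.array(manip.camera_info('wrist')['camera_from_world'])
s=manip.sense();
# camera in the w2 pose: shift by tcp difference
ci=dict(manip.camera_info('wrist'));T=T.copy();T[:3,3]+=T[:3,:3]@(s['tcp_pos']-np.array([.5016,.0108,.346]));ci['camera_from_world']=T
for z in (.258,.262,.27,.278,.286,.294): print(z,np.round(proj('wrist',(.535,.0035,z),ci)/.7,1))
print(proj('wrist',(.503,.007,.266),ci)/.7)"
```

```text
t 3.12 tcp [0.5065 0.0064 0.2729] az 174.9 tilt [ 0.0058 -0.0009] q [-0.21  0.31  1.67  0.    1.16 -1.69] F [-3.2  0.1  8.4] gap 0.001 gf 4.3
delta tool [0.0036 0.0002 0.0069] wz 0.4
0.258 [392.7 368.8]
0.262 [392.6 372.2]
0.27 [392.3 379.3]
0.278 [392.  386.9]
0.286 [391.7 395. ]
0.294 [391.3 403.6]
[393.43778583 313.40809513]
```

```bash
python3 -c "
from h import *
im=manip.snapshot('wrist');im2=manip.snapshot('scene')
a=cv2.resize(im[100:310,140:420],(800,600));
b=cv2.resize(im2[150:260,200:320],(655,600),interpolation=cv2.INTER_CUBIC)
cv2.imwrite('pics/w3.png',cv2.resize(np.hstack([a[:, 100:700],b]),(800,382)))
"
```

```text
(no output)
```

View pics/w3.png

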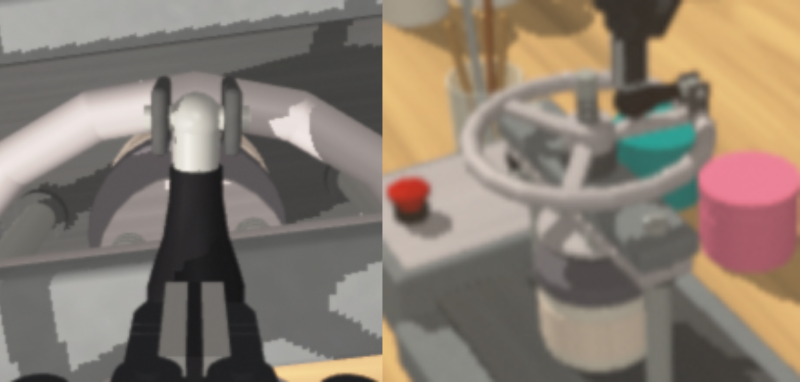

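```bash
python3 -c "
from h import *
to([.503,.007,.266],174.5)
s=manip.sense();r=R.from_quat(s['tool_rot'])
for d in [(0,0,0),(0,0,.019),(.011,0,.019),(-.011,0,.019),(.011,0,0),(-.011,0,0)]: print(d,proj('wrist',s['tcp_pos']+r.apply(d)))
for p in [(.503,.007,.266),(.503,.007,.279),(.457,.011,.266),(.49,.008,.266)]: print(p,proj('wrist',p))
print(s['ft_torque'])"
```

```text
t 3.22 tcp [0.5065 0.0063 0.273 ] az 174.89 tilt [ 0.0062 -0.0011] q [-0.21  0.31  1.67  0.    1.16 -1.69] F [-1.3  0.3  9.1] gap -0.001 gf 4.1
delta tool [0.0035 0.0004 0.0069] wz 0.39
(0, 0, 0) [280.57086797 271.58283361]
(0, 0, 0.019) [280.62293048 254.62074729]
(0.011, 0, 0.019) [280.61080378 234.30084237]
(-0.011, 0, 0.019) [280.63464485 274.24971387]
(0.011, 0, 0) [280.55632957 249.26598737]
(-0.011, 0, 0) [280.58485748 293.05712221]
(0.503, 0.007, 0.266) [281.40756266 258.09899557]
(0.503, 0.007, 0.279) [281.4174666  270.66344407]
(0.457, 0.011, 0.266) [281.15124979 160.76732868]
(0.49, 0.008, 0.266) [281.0581451  232.22482588]
[0.12218878 0.4042539  0.03106322]
```

```bash
python3 -c "
from h import *
f=lambda p:np.round((proj('scene',p)-[200,150])*3.477+[382,0])
for p in [(.5065,.0063,.254),(.5065,.0063,.273),(.5065,.0063,.279),(.5065,.0063,.292),(.503,.007,.266),(.503,.007,.279),(.457,.011,.266),(.535,.003,.294),(.535,.003,.246)]: print(p,f(p))
im2=manip.snapshot('scene')
cv2.imwrite('pics/w4.png',cv2.resize(im2[140:210,225:325],(800,560),interpolation=cv2.INTER_CUBIC))
"
```

```text
(0.5065, 0.0063, 0.254) [629. 114.]
(0.5065, 0.0063, 0.273) [628.  90.]
(0.5065, 0.0063, 0.279) [628.  82.]
(0.5065, 0.0063, 0.292) [627.  65.]
(0.503, 0.007, 0.266) [633.  98.]
(0.503, 0.007, 0.279) [633.  81.]
(0.457, 0.011, 0.266) [695.  84.]
(0.535, 0.003, 0.294) [586.  70.]
(0.535, 0.003, 0.246) [590. 133.]
```

View pics/w4.png

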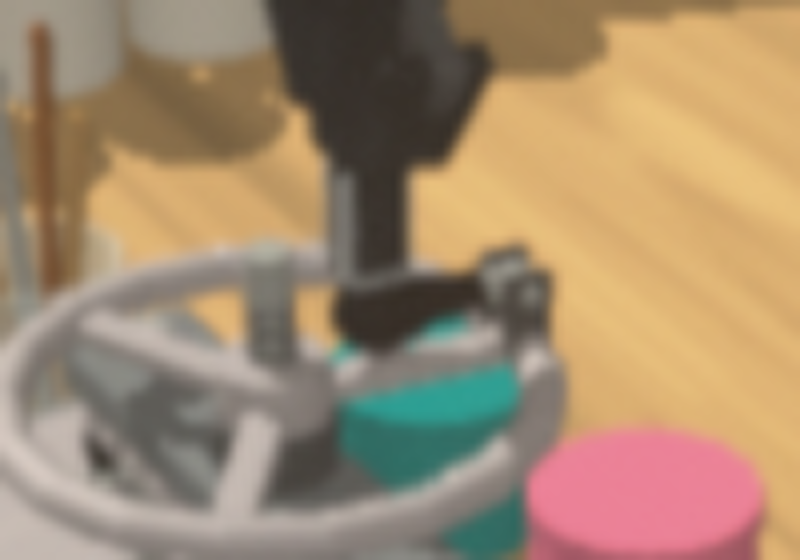

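The closed fingertips are resting on top of the ball, so in practice the tips end near the TCP (about 4 mm behind it) and I need to go lower. The handle is still folded. I'll reopen the jaws and grasp about 18 mm lower.

Emit:
{"method": "servo_tool", "body": {"rows": [[[0, 0, 0, 0.003, 0, -0.02, 0.2], [0, 0, 0, 0, 0, -0.005, 0.2], [0, 0, 0, 0, 0, 0, 0.2], [0, 0, 0, 0, 0, 0.015, 0.2], [0, 0, 0, 0, 0, 0.015, 0.2], [0, 0, 0, 0, 0, 0.013, 0.2], [0, 0, 0, 0, 0, 0, 0.2], [0, 0, 0, 0, 0, 0, 0.2]]]}}

```text
t: 3.93
tcp_pos: [0.5015, 0.0064, 0.2506]
tool_rot: [0.045, 0.999, 0.0, -0.001]
force: [-0.4, -0.3, 0.7]
finger_gap: 0.599
gripper_force: 0.0
```

Emit:
{"method": "servo_tool", "body": {"rows": [[[0, 0, 0, 0, 0, 0, -1], [0, 0, 0, 0, 0, 0, -1], [0, 0, 0, 0, 0, 0, -1], [0, 0, 0, 0, 0, 0, -1], [0, 0, 0, 0, 0, 0, -1]]], "squeeze": 20}}

```text
t: 4.35
tcp_pos: [0.5027, 0.0067, 0.2519]
tool_rot: [0.045, 0.999, 0.0, 0.001]
force: [1.4, 3.7, 3.0]
finger_gap: 0.288
gripper_force: 19.7
```

Emit:
{"method": "servo_tool", "body": {"rows": [[[0, 0, 0, 0.0004, 0, -0.006, -1], [0, 0, 0, 0.0012, 0, -0.0059, -1], [0, 0, 0, 0.0019, 0, -0.0057, -1], [0, 0, 0, 0.0027, 0, -0.0054, -1], [0, 0, 0, 0.0033, 0, -0.005, -1], [0, 0, 0, 0.004, 0, -0.0045, -1]]]}}

```text
t: 4.85
tcp_pos: [0.4877, 0.0079, 0.2839]
tool_rot: [0.045, 0.999, 0.0, -0.0]
force: [0.4, 4.7, -1.4]
finger_gap: 0.29
gripper_force: 19.8
```

Emit:
{"method": "servo_tool", "body": {"rows": [[[0, 0, 0, 0.0045, 0, -0.004, -1], [0, 0, 0, 0.005, 0, -0.0033, -1], [0, 0, 0, 0.0054, 0, -0.0027, -1], [0, 0, 0, 0.0057, 0, -0.0019, -1], [0, 0, 0, 0.0059, 0, -0.0012, -1], [0, 0, 0, 0.006, 0, -0.0004, -1], [0, 0, 0, 0.001, 0, 0, -1], [0, 0, 0, 0, 0, 0, -1]]]}}

```text
t: 5.52
tcp_pos: [0.4546, 0.01, 0.2976]
tool_rot: [0.045, 0.999, -0.001, 0.0]
force: [-0.0, 2.4, 3.4]
finger_gap: 0.267
gripper_force: 19.1
```

```bash
python3 -c "
from h import *
to([.457,.011,.298],174.5)
im2=manip.snapshot('scene');im=manip.snapshot('wrist')
a=cv2.resize(im2[130:210,225:325],(500,400),interpolation=cv2.INTER_CUBIC);b=cv2.resize(im[100:340,130:430],(500,400))
cv2.imwrite('pics/w5.png',cv2.resize(np.hstack([a,b]),(800,320)))
"
```

```text
t 5.52 tcp [0.4546 0.01   0.2976] az 174.82 tilt [ 0.0003 -0.0011] q [-0.22  0.2   1.75 -0.    1.19 -1.7 ] F [-0.   2.4  3.4] gap 0.267 gf 19.1
delta tool [-0.0023  0.0012 -0.0004] wz 0.32
```

View pics/w5.png

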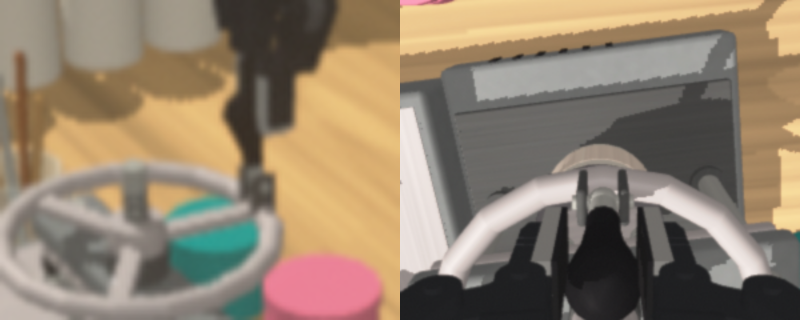

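The handle is upright, with the ball between the pads. I'll regrip a few millimetres lower so the hold is on the equator before winding.

Emit:
{"method": "servo_tool", "body": {"rows": [[[0, 0, 0, -0.001, 0, 0, -0.1], [0, 0, 0, 0, 0, 0, -0.1], [0, 0, 0, 0, 0, 0.008, -0.1], [0, 0, 0, 0, 0, 0, -1], [0, 0, 0, 0, 0, 0, -1], [0, 0, 0, 0, 0, 0, -1], [0, 0, 0, 0, 0, 0, -1]]], "squeeze": 30}}

```text
t: 6.2
tcp_pos: [0.4549, 0.0104, 0.2879]
tool_rot: [0.045, 0.999, 0.0, -0.002]
force: [-0.1, -1.2, -6.2]
finger_gap: 0.253
gripper_force: 28.7
```

```bash
python3 -c "
from h import *
s=manip.sense();c=np.array([.535,.0035])
d=s['tcp_pos'][:2]-c;print('r,az',np.hypot(*d),np.degrees(np.arctan2(d[1],d[0])))
to([.457,.011,.298],174.5)
# rows: clockwise orbit, in tool frame (tool az a)
a=np.radians(174.8)
for k in range(26):
    t0,t1=np.radians(174.5-15*k),np.radians(174.5-15*(k+1))
    w=.078*np.array([np.cos(t1)-np.cos(t0),np.sin(t1)-np.sin(t0),0])
    x=np.array([np.cos(a),np.sin(a),0]);y=np.array([np.sin(a),-np.cos(a),0])
    print(k,[round(float(w@x),4),round(float(w@y),4)],end=' ')
"
```

```text
r,az 0.08038464724172624 175.099709644938
t 6.2 tcp [0.4549 0.0104 0.2879] az 174.83 tilt [-0.0032  0.0002] q [-0.22  0.22  1.76 -0.    1.17 -1.7 ] F [-0.1 -1.2 -6.2] gap 0.253 gf 28.7
delta tool [-0.002   0.0008 -0.0101] wz 0.33
0 [-0.0028, 0.0202] 1 [-0.0079, 0.0188] 2 [-0.0125, 0.0161] 3 [-0.0162, 0.0123] 4 [-0.0189, 0.0077] 5 [-0.0202, 0.0026] 6 [-0.0202, -0.0028] 7 [-0.0188, -0.0079] 8 [-0.0161, -0.0125] 9 [-0.0123, -0.0162] 10 [-0.0077, -0.0189] 11 [-0.0026, -0.0202] 12 [0.0028, -0.0202] 13 [0.0079, -0.0188] 14 [0.0125, -0.0161] 15 [0.0162, -0.0123] 16 [0.0189, -0.0077] 17 [0.0202, -0.0026] 18 [0.0202, 0.0028] 19 [0.0188, 0.0079] 20 [0.0161, 0.0125] 21 [0.0123, 0.0162] 22 [0.0077, 0.0189] 23 [0.0026, 0.0202] 24 [-0.0028, 0.0202] 25 [-0.0079, 0.0188]
```

```bash
python3 -c "
from h import *
c=manip.camera_info('wrist');s=manip.sense();r=R.from_quat(s['tool_rot'])
print(np.round(c['K'][0][0],1))
T=np.array(c['camera_from_world'])
for dz in(-.03,-.02,-.01,0,.01,.019):
  p=s['tcp_pos']+r.apply((.011,0,dz));q=s['tcp_pos']+r.apply((.011,.01,dz))
  print(dz,proj('wrist',p),'px/mm',(proj('wrist',q)-proj('wrist',p))[0]/10)
f=lambda p:np.round((proj('scene',p)-[225,130])*4)
for z in (.279,.29,.295,.302,.312,.32): print(z,'near finger',f((.4546,.025,z)),'ball',f((.456,.011,z)))
im2=manip.snapshot('scene');im=manip.snapshot('wrist')
a=cv2.resize(im2[120:190,265:325],(514,600),interpolation=cv2.INTER_CUBIC);b=im[100:340,205:355]
b=cv2.resize(b,(286,458))
b=cv2.copyMakeBorder(b,0,142,0,0,cv2.BORDER_CONSTANT)
cv2.imwrite('pics/w6.png',np.hstack([a,b]))
"
```

```text
354.8
-0.03 [280.45329112 281.37996126] px/mm 2.7260914362155235
-0.02 [280.4980684  269.19024613] px/mm 2.539018436374744
-0.01 [280.5370946  258.56614552] px/mm 2.375971754332795
0 [280.57141085 249.2242355 ] px/mm 2.232602037397567
0.01 [280.60182127 240.94561007] px/mm 2.1055499780478613
0.019 [280.62637544 234.26122903] px/mm 2.002964440016251
0.279 near finger [276. 166.] ball [262. 157.]
0.29 near finger [276. 149.] ball [262. 140.]
0.295 near finger [276. 142.] ball [262. 133.]
0.302 near finger [276. 131.] ball [262. 122.]
0.312 near finger [276. 115.] ball [262. 106.]
0.32 near finger [276. 103.] ball [262.  94.]
```

View pics/w6.png

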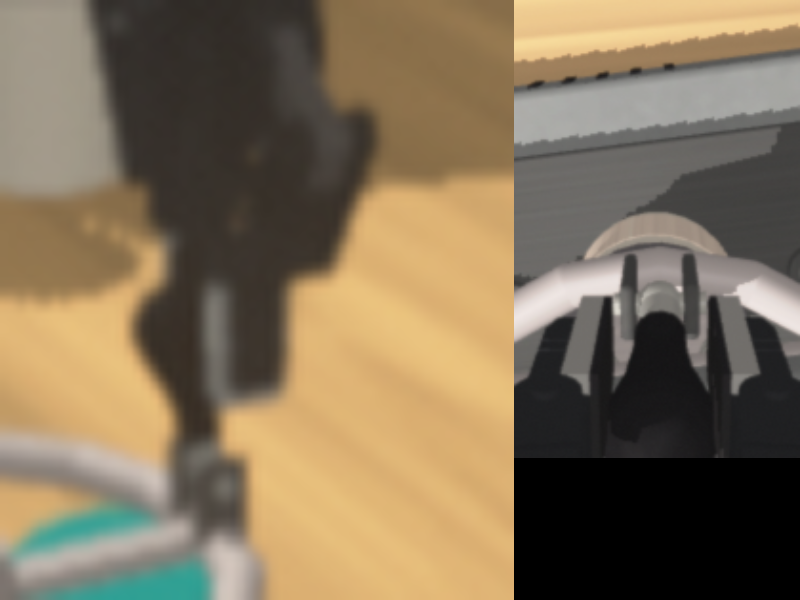

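Looking closely, the handle still leans about 0.25 rad inward (ball left of where it should be). I'll open, follow the ball inward, regrip and push it out to the stop.

Emit:
{"method": "servo_tool", "body": {"rows": [[[0, 0, 0, 0, 0, 0, 0], [0, 0, 0, 0, 0, 0, 0], [0, 0, 0, -0.01, 0, -0.006, 0], [0, 0, 0, 0, 0, 0, -1], [0, 0, 0, 0, 0, 0, -1], [0, 0, 0, 0, 0, 0, -1], [0, 0, 0, 0, 0, 0, -1]]], "squeeze": 20}}

```text
t: 6.88
tcp_pos: [0.4678, 0.0092, 0.2966]
tool_rot: [0.045, 0.999, -0.0, 0.003]
force: [0.7, 1.1, 5.9]
finger_gap: 0.282
gripper_force: 19.4
```

Emit:
{"method": "servo_tool", "body": {"rows": [[[0, 0, 0, 0.004, 0, -0.001, -1], [0, 0, 0, 0.004, 0, -0.0005, -1], [0, 0, 0, 0.004, 0, 0, -1], [0, 0, 0, 0.003, 0, 0, -1], [0, 0, 0, 0, 0, 0, -1]]]}}

```text
t: 7.3
tcp_pos: [0.4564, 0.01, 0.2975]
tool_rot: [0.046, 0.999, -0.0, 0.008]
force: [13.9, -0.2, -4.8]
finger_gap: 0.282
gripper_force: 20.2
```

```bash
python3 -c "
from h import *
to([.457,.011,.298],174.5)
im2=manip.snapshot('scene');im=manip.snapshot('wrist')
a=cv2.resize(im2[120:190,265:325],(514,600),interpolation=cv2.INTER_CUBIC);b=im[100:400,205:355]
b=cv2.resize(b,(286,572))
b=cv2.copyMakeBorder(b,0,28,0,0,cv2.BORDER_CONSTANT)
cv2.imwrite('pics/w7.png',np.hstack([a,b]))
"
```

```text
t 7.3 tcp [0.4564 0.01   0.2975] az 174.77 tilt [ 0.0151 -0.0015] q [-0.22  0.2   1.75  0.    1.18 -1.71] F [13.9 -0.2 -4.8] gap 0.282 gf 20.2
delta tool [-0.0005  0.001  -0.0005] wz 0.27
```

View pics/w7.png

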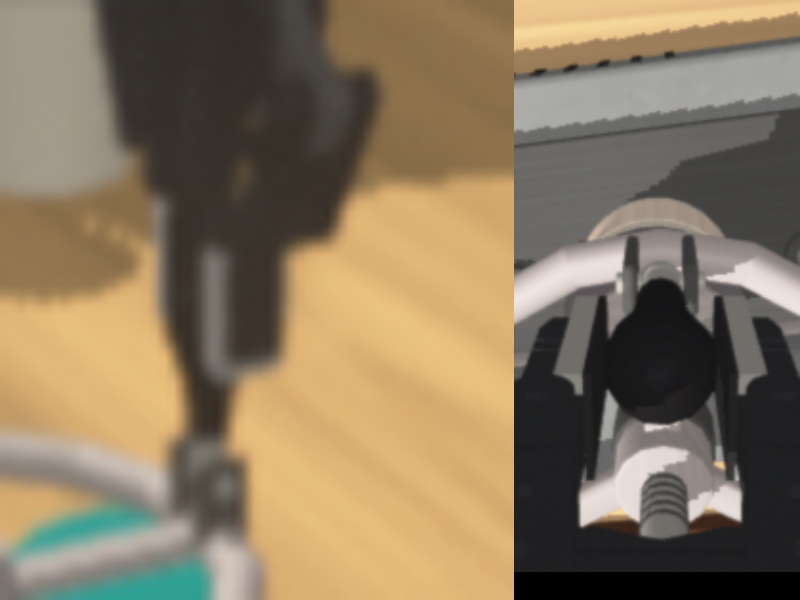

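The handle is upright and firm on its stop (14 N outward), with the ball centred between the pads. Winding clockwise now.

Emit:
{"method": "servo_tool", "body": {"rows": [[[0, 0, 0, -0.003, 0, 0, -1], [0, 0, 0, -0.0028, 0.0202, 0, -1], [0, 0, 0, -0.0079, 0.0188, 0, -1], [0, 0, 0, -0.0125, 0.0161, 0, -1], [0, 0, 0, -0.0162, 0.0123, 0, -1], [0, 0, 0, -0.0189, 0.0077, 0, -1], [0, 0, 0, -0.0202, 0.0026, 0, -1], [0, 0, 0, 0, 0, 0, -1]]], "squeeze": 30}}

```text
t: 8.07
tcp_pos: [0.5429, 0.0814, 0.2974]
tool_rot: [0.045, 0.999, 0.001, 0.003]
force: [4.5, 2.0, 6.7]
finger_gap: 0.278
gripper_force: 30.4
```

```bash
cat >> h.py <<'E'
def orb():
    s=manip.sense();d=s["tcp_pos"][:2]-[.535,.0035];a=np.arctan2(d[1],d[0]);F=s["force"]
    print("r",round(np.hypot(*d),4),"az",round(np.degrees(a),1),"Frad",round(F[0]*np.cos(a)+F[1]*np.sin(a),1),"Fccw",round(-F[0]*np.sin(a)+F[1]*np.cos(a),1))
    to([.535+.078*np.cos(a),.0035+.078*np.sin(a),.2975])
E
python3 -c "
from h import *
orb()"
```

```text
r 0.0783 az 84.2 Frad 2.5 Fccw -4.3
t 8.07 tcp [0.5429 0.0814 0.2974] az 174.84 tilt [0.0058 0.0009] q [-0.06  0.34  1.54  0.    1.25 -1.54] F [4.5 2.  6.7] gap 0.278 gf 30.4
delta tool [ 0.     -0.0003 -0.0001] wz None
```

Emit:
{"method": "servo_tool", "body": {"rows": [[[0, 0, 0, -0.0202, -0.0028, 0, -1], [0, 0, 0, -0.0188, -0.0079, 0, -1], [0, 0, 0, -0.0161, -0.0125, 0, -1], [0, 0, 0, -0.0123, -0.0162, 0, -1], [0, 0, 0, -0.0077, -0.0189, 0, -1], [0, 0, 0, -0.0026, -0.0202, 0, -1], [0, 0, 0, 0, 0, 0, -1]]]}}

```text
t: 8.65
tcp_pos: [0.6104, -0.0083, 0.2973]
tool_rot: [0.046, 0.999, -0.002, 0.001]
force: [2.9, -3.5, 4.2]
finger_gap: 0.276
gripper_force: 30.3
```

```bash
python3 -c "
from h import *
orb()"
```

```text
r 0.0763 az -8.9 Frad 3.4 Fccw -3.1
t 8.65 tcp [ 0.6104 -0.0083  0.2973] az 174.69 tilt [ 0.0025 -0.0041] q [-0.19  0.44  1.39 -0.    1.32 -1.67] F [ 2.9 -3.5  4.2] gap 0.276 gf 30.3
delta tool [-0.0017 -0.0001 -0.0001] wz None
```

Emit:
{"method": "servo_tool", "body": {"rows": [[[0, 0, 0, 0.0028, -0.0202, 0, -1], [0, 0, 0, 0.0079, -0.0188, 0, -1], [0, 0, 0, 0.0125, -0.0161, 0, -1], [0, 0, 0, 0.0162, -0.0123, 0, -1], [0, 0, 0, 0.0189, -0.0077, 0, -1], [0, 0, 0, 0.0202, -0.0026, 0, -1], [0, 0, 0, 0, 0, 0, -1]]]}}

```text
t: 9.23
tcp_pos: [0.5192, -0.0728, 0.2975]
tool_rot: [0.046, 0.999, 0.002, -0.003]
force: [-3.1, 3.3, 8.3]
finger_gap: 0.279
gripper_force: 30.6
```

```bash
python3 -c "
from h import *
orb()"
```

```text
r 0.0779 az -101.7 Frad -2.6 Fccw -3.7
t 9.23 tcp [ 0.5192 -0.0728  0.2975] az 174.77 tilt [-0.0052  0.0037] q [-0.35  0.31  1.59  0.    1.25 -1.83] F [-3.1  3.3  8.3] gap 0.279 gf 30.6
delta tool [ 0.     -0.0001 -0.    ] wz None
```

Emit:
{"method": "servo_tool", "body": {"rows": [[[0, 0, 0, 0.0202, 0.0028, 0, -1], [0, 0, 0, 0.0188, 0.0079, 0, -1], [0, 0, 0, 0.0161, 0.0125, 0, -1], [0, 0, 0, 0.0123, 0.0162, 0, -1], [0, 0, 0, 0.0077, 0.0189, 0, -1], [0, 0, 0, 0.0026, 0.0202, 0, -1], [0, 0, 0, 0, 0, 0, -1]]]}}

```text
t: 9.82
tcp_pos: [0.457, 0.0131, 0.2976]
tool_rot: [0.044, 0.999, 0.001, 0.005]
force: [8.0, 1.1, -0.3]
finger_gap: 0.276
gripper_force: 30.6
```

```bash
python3 -c "
from h import *
orb()"
```

```text
r 0.0786 az 173.0 Frad -7.8 Fccw -2.0
t 9.82 tcp [0.457  0.0131 0.2976] az 174.91 tilt [0.0109 0.0016] q [-0.22  0.2   1.75  0.    1.18 -1.7 ] F [ 8.   1.1 -0.3] gap 0.276 gf 30.6
delta tool [-0.0006 -0.      0.0001] wz None
```

Emit:
{"method": "servo_tool", "body": {"rows": [[[0, 0, 0, -0.0028, 0.0202, 0, -1], [0, 0, 0, -0.0079, 0.0188, 0, -1], [0, 0, 0, -0.0125, 0.0161, 0, -1], [0, 0, 0, -0.0162, 0.0123, 0, -1], [0, 0, 0, -0.0189, 0.0077, 0, -1], [0, 0, 0, -0.0202, 0.0026, 0, -1], [0, 0, 0, 0, 0, 0, -1]]]}}

```text
t: 10.4
tcp_pos: [0.5429, 0.0817, 0.2979]
tool_rot: [0.045, 0.999, 0.001, 0.003]
force: [4.2, 2.1, 7.5]
finger_gap: 0.278
gripper_force: 31.1
```

```bash
python3 -c "
from h import *
orb()"
```

```text
r 0.0786 az 84.2 Frad 2.5 Fccw -4.0
t 10.4 tcp [0.5429 0.0817 0.2979] az 174.84 tilt [0.0063 0.0014] q [-0.06  0.34  1.54  0.    1.25 -1.54] F [4.2 2.1 7.5] gap 0.278 gf 31.1
delta tool [ 0.     -0.0006  0.0004] wz None
```

Emit:
{"method": "servo_tool", "body": {"rows": [[[0, 0, 0, -0.0202, -0.0028, 0, -1], [0, 0, 0, -0.0188, -0.0079, 0, -1], [0, 0, 0, -0.0161, -0.0125, 0, -1], [0, 0, 0, 0, 0, 0, -1]]]}}

```text
t: 10.73
tcp_pos: [0.5956, 0.0519, 0.2979]
tool_rot: [0.046, 0.999, 0.001, 0.004]
force: [5.2, 1.1, 6.5]
finger_gap: 0.281
gripper_force: 31.1
```

```bash
python3 -c "
from h import *
orb()"
```

```text
r 0.0776 az 38.6 Frad 4.7 Fccw -2.4
t 10.73 tcp [0.5956 0.0519 0.2979] az 174.76 tilt [0.0071 0.0008] q [-0.1   0.42  1.42  0.    1.3  -1.58] F [5.2 1.1 6.5] gap 0.281 gf 31.1
delta tool [-0.0003  0.0003  0.0004] wz None
```

Emit:
{"method": "servo_tool", "body": {"rows": [[[0, 0, 0, -0.0123, -0.0162, 0, -1], [0, 0, 0, 0, 0, 0, -1]]]}}

```text
t: 10.9
tcp_pos: [0.6048, 0.034, 0.2982]
tool_rot: [0.046, 0.999, -0.0, 0.002]
force: [2.6, -1.2, 7.5]
finger_gap: 0.277
gripper_force: 31.0
```

```bash
python3 -c "
from h import *
orb()"
```

```text
r 0.0762 az 23.6 Frad 1.9 Fccw -2.1
t 10.9 tcp [0.6048 0.034  0.2982] az 174.77 tilt [ 0.0049 -0.0009] q [-0.13  0.43  1.4  -0.    1.31 -1.61] F [ 2.6 -1.2  7.5] gap 0.277 gf 31.0
delta tool [-0.0016  0.0009  0.0007] wz None
```

Emit:
{"method": "servo_tool", "body": {"rows": [[[0, 0, 0, -0.0077, -0.0189, 0, -1], [0, 0, 0, -0.002, -0.0135, 0, -1], [0, 0, 0, 0, 0, 0, -1], [0, 0, 0, 0, 0, 0, -1]]], "squeeze": 20}}

```text
t: 11.23
tcp_pos: [0.6102, 0.0009, 0.2982]
tool_rot: [0.046, 0.999, -0.001, 0.002]
force: [2.6, -1.2, 7.3]
finger_gap: 0.278
gripper_force: 31.0
```

```bash
python3 -c "
from h import *
orb()
ci=manip.camera_info('top');im=manip.snapshot('top')
for z in(.266,.312):print(proj('top',(.535+.078,.0035-.003,z)))
"
```

```text
r 0.0753 az -2.0 Frad 2.6 Fccw -1.1
t 11.23 tcp [0.6102 0.0009 0.2982] az 174.76 tilt [ 0.0038 -0.0022] q [-0.18  0.43  1.39 -0.    1.32 -1.66] F [ 2.6 -1.2  7.3] gap 0.278 gf 31.0
delta tool [-0.0027  0.0002  0.0007] wz None
[290.92290177 153.76158665]
[291.2278755  150.07775923]
```

No stop was felt after about 9.36 rad, so the pad should be pressed in by 6 mm or so. Regripping lightly to fold the handle.

Emit:
{"method": "servo_tool", "body": {"rows": [[[0, 0, 0, 0, 0, 0, 0], [0, 0, -3, 0, 0, 0, 0], [0, 0, 0, -0.002, 0, 0, 0], [0, 0, 0, 0, 0, 0, -1], [0, 0, 0, 0, 0, 0, -1], [0, 0, 0, 0, 0, 0, -1], [0, 0, 0, 0, 0, 0, -1]]], "squeeze": 20}}

```text
t: 11.87
tcp_pos: [0.6106, 0.0025, 0.2959]
tool_rot: [0.019, 1.0, 0.0, -0.001]
force: [-0.7, 0.0, -1.1]
finger_gap: 0.285
gripper_force: 19.7
```

Emit:
{"method": "servo_tool", "body": {"rows": [[[0, 0, 0, 0.006, 0, 0.0004, -1], [0, 0, 0, 0.0059, 0, 0.0012, -1], [0, 0, 0, 0.0057, 0, 0.0019, -1], [0, 0, 0, 0.0054, 0, 0.0027, -1], [0, 0, 0, 0.005, 0, 0.0033, -1], [0, 0, 0, 0.0045, 0, 0.004, -1], [0, 0, 0, 0, 0, 0, -1]]]}}

```text
t: 12.45
tcp_pos: [0.5773, 0.0034, 0.2826]
tool_rot: [0.019, 1.0, -0.0, -0.001]
force: [-0.6, -1.6, 0.2]
finger_gap: 0.282
gripper_force: 20.3
```

Emit:
{"method": "servo_tool", "body": {"rows": [[[0, 0, 0, 0.004, 0, 0.0045, -1], [0, 0, 0, 0.0033, 0, 0.005, -1], [0, 0, 0, 0.0027, 0, 0.0054, -1], [0, 0, 0, 0.0019, 0, 0.0057, -1], [0, 0, 0, 0.0012, 0, 0.0059, -1], [0, 0, 0, 0.0004, 0, 0.006, -1], [0, 0, 0, 0, 0, 0, -1]]]}}

```text
t: 13.03
tcp_pos: [0.5643, 0.0038, 0.2485]
tool_rot: [0.019, 1.0, -0.0, -0.002]
force: [-3.3, -3.1, 0.4]
finger_gap: 0.286
gripper_force: 21.4
```

```bash
python3 -c "
from h import *
orb()"
```

```text
r 0.0293 az 0.7 Frad -3.4 Fccw -3.1
t 13.03 tcp [0.5643 0.0038 0.2485] az 177.82 tilt [-0.0036 -0.    ] q [-0.19  0.42  1.56 -0.    1.17 -1.72] F [-3.3 -3.1  0.4] gap 0.286 gf 21.4
delta tool [-0.0484  0.0024 -0.0492] wz None
```

Emit:
{"method": "servo_tool", "body": {"rows": [[[0, 0, 0, 0, 0, 0, 0], [0, 0, 0, 0, 0, 0, 0], [0, 0, 0, 0, 0, -0.025, 0], [0, 0, 0, 0, 0, -0.025, 0], [0, 0, 0, 0, 0, 0, -1], [0, 0, 0, 0, 0, 0, -1], [0, 0, 0, 0, 0, 0, -1], [0, 0, 0, 0, 0, 0, -1]]]}}

```text
t: 13.7
tcp_pos: [0.5649, 0.0045, 0.2994]
tool_rot: [0.019, 1.0, 0.0, -0.001]
force: [-0.4, 0.3, 0.5]
finger_gap: -0.002
gripper_force: 0.0
```

Emit:
{"method": "servo_tool", "body": {"rows": [[[0, 0, 0, 0, 0, 0.01, -1], [0, 0, 0, 0, 0, 0.01, -1], [0, 0, 0, 0, 0, 0.004, -1], [0, 0, 0, 0, 0, 0.004, -1], [0, 0, 0, 0, 0, 0.003, -1], [0, 0, 0, 0, 0, 0, -1], [0, 0, 0, 0, 0, 0, -1]]]}}

```text
t: 14.28
tcp_pos: [0.564, 0.0041, 0.2721]
tool_rot: [0.019, 1.0, -0.0, -0.001]
force: [-8.6, -0.9, 17.8]
finger_gap: 0.001
gripper_force: 9.1
```

```bash
python3 -c "
from h import *
orb()"
```

```text
r 0.029 az 1.2 Frad -8.6 Fccw -0.7
t 14.28 tcp [0.564  0.0041 0.2721] az 177.84 tilt [-0.0022 -0.0005] q [-0.19  0.39  1.53 -0.    1.22 -1.72] F [-8.6 -0.9 17.8] gap 0.001 gf 9.1
delta tool [-0.0489  0.0029 -0.0255] wz None
```

Contact height and force match the folded state (TCP 0.272), so the handle lies flat. Now the key. The marks put OFF at a bow azimuth of about 42°. I'll use tool azimuth 42°, since 222° would pass joint 6's limit.

Emit:
{"method": "servo_tool", "body": {"rows": [[[0, 0, 0, 0, 0, -0.04, -1], [0, 0, 0, 0, 0, -0.04, -1], [0, 0, 7, 0, 0, -0.04, -1], [0, 0, 7, 0, 0, 0, -1], [0, 0, 7, 0, 0, 0, -1], [0, 0, 7, 0, 0, 0, -1], [0, 0, 7, 0, 0, 0, -1], [0, 0, 7, 0, 0, 0, -1]]]}}

```text
t: 14.95
tcp_pos: [0.5653, 0.0041, 0.3885]
tool_rot: [0.379, 0.925, -0.0, -0.001]
force: [0.0, -0.9, -0.7]
finger_gap: 0.001
gripper_force: 0.0
```

Emit:
{"method": "servo_tool", "body": {"rows": [[[0, 0, 7, 0, 0, 0, -0.2], [0, 0, 7, 0, 0, 0, -0.2], [0, 0, 7, 0, 0, 0, -0.2], [0, 0, 7, 0, 0, 0, -0.2], [0, 0, 7, 0, 0, 0, -0.2], [0, 0, 7, 0, 0, 0, -0.2], [0, 0, 7, 0, 0, 0, -0.2], [0, 0, 7, 0, 0, 0, -0.2]]]}}

```text
t: 15.62
tcp_pos: [0.5653, 0.0041, 0.3884]
tool_rot: [0.769, 0.639, -0.0, -0.001]
force: [0.7, -0.1, 0.9]
finger_gap: 0.402
gripper_force: 0.0
```

Emit:
{"method": "servo_tool", "body": {"rows": [[[0, 0, 7, 0, 0, 0, -0.2], [0, 0, 7, 0, 0, 0, -0.2], [0, 0, 7, 0, 0, 0, -0.2], [0, 0, 3, 0, 0, 0, -0.2], [0, 0, 0, 0, 0, 0, -0.2]]]}}

```text
t: 16.03
tcp_pos: [0.5653, 0.0041, 0.3885]
tool_rot: [0.884, 0.468, -0.001, -0.001]
force: [0.5, -0.1, -0.2]
finger_gap: 0.402
gripper_force: 0.0
```

```bash
python3 -c "
from h import *
to([.508,-.201,.30],42)"
```

```text
t 16.03 tcp [0.5653 0.0041 0.3885] az 55.78 tilt [-0.0016  0.0004] q [-0.19  0.3   1.35  0.    1.49  0.41] F [ 0.5 -0.1 -0.2] gap 0.402 gf 0.0
delta tool [-0.2017  0.0681  0.0885] wz 13.78
```

Emit:
{"method": "servo_tool", "body": {"rows": [[[0, 0, 0, -0.0336, 0.0114, 0, -0.2], [0, 0, 0, -0.0336, 0.0114, 0, -0.2], [0, 0, 0, -0.0336, 0.0114, 0, -0.2], [0, 0, 0, -0.0336, 0.0114, 0, -0.2], [0, 0, 0, -0.0336, 0.0114, 0, -0.2], [0, 0, 0, -0.0336, 0.0114, 0, -0.2], [0, 0, 7, 0, 0, 0.03, -0.2], [0, 0, 7, 0, 0, 0.03, -0.2]]]}}

```text
t: 16.7
tcp_pos: [0.5094, -0.2043, 0.3301]
tool_rot: [0.936, 0.353, 0.002, 0.002]
force: [0.2, 0.2, -0.3]
finger_gap: 0.403
gripper_force: 0.0
```

Emit:
{"method": "servo_tool", "body": {"rows": [[[0, 0, 0, 0, 0, 0.03, -0.2], [0, 0, 0, 0, 0, 0.02, -0.2], [0, 0, 0, 0, 0, 0, -0.2]]]}}

```text
t: 16.95
tcp_pos: [0.5057, -0.1996, 0.2744]
tool_rot: [0.934, 0.357, -0.003, -0.005]
force: [-1.1, 0.2, 0.3]
finger_gap: 0.404
gripper_force: 0.0
```

```bash
python3 - <<'E'
from h import *
to([.508,-.201,.118],42)
ci=manip.camera_info('wrist');im=manip.snapshot('wrist');cv2.imwrite('pics/k.png',im)
p=proj('wrist',(.508,-.201,.128));print(p)
x0,y0=int(p[0]),int(p[1]);w=45
g=im.max(2)[y0-w:y0+w,x0-w:x0+w]
print(g[::4,::3])
m=(g<60).astype(np.uint8)
n,l,st,c=cv2.connectedComponentsWithStats(m)
for i in range(1,n):
    if st[i,4]>40:
        pts=np.argwhere(l==i)[:,::-1].astype(np.float32);r=cv2.minAreaRect(pts);b=cv2.boxPoints(r)+[x0-w,y0-w]
        W=np.array([back('wrist',q,.128,ci) for q in b])
        print(st[i],np.round(c[i]+[x0-w,y0-w],1),np.round(back('wrist',c[i]+[x0-w,y0-w],.126,ci),4),np.round(W[:,:2],4).tolist())
E
```

```text
t 16.95 tcp [ 0.5057 -0.1996  0.2744] az 41.87 tilt [-0.0095  0.0063] q [-0.58  0.37  1.57  0.    1.22  0.26] F [-1.1  0.2  0.3] gap 0.404 gf 0.0
delta tool [0.0012 0.0043 0.1563] wz -0.13
[285.0215973 190.1079455]
[[195 189 183 185 185 187 183 190 188 187 187 187 191 189 190 189 192 187
  188 195 192 190 188 188 193 192 193 195 193 191]
 [189 183 185 185 187 182 190 187 186 187 188 192 189 190 189 191 187 189
  194 191 189 188 186 193 191 193 194 193 191 193]
 [183 186 184 172 123 124 122 138 186 188 192 189 191 188 191 185 190 194
  192 188 187 187 193 190 193 195 191 193 193 190]
 [187 185 187 168 122 120 120 120 121 141 128 183 189 191 186 191 192 191
  188 186 187 193 191 193 195 191 193 193 190 189]
 [185 188 182 175 120 121 119 121 123 122 121 121 123 178 191 190 187 187
  186 188 193 190 192 194 190 194 193 190 190 192]
 [187 184 190 174 120 119 120 123 121 121 121 121 119 123 110 152 157 159
  156 172 191 192 193 189 194 193 189 189 192 188]
 [184 190 187 132 120 121 122 121 121 121 121 119 118 107 112 161 106  90
  163 170 167 188 189 194 192 190 190 191 187 191]
 [189 186 
[... 1428 characters left out ...]
86 190 190
  190 188 184 181 191 187 185 183 188 187 184 185]
 [139 179 186 190 187 187 187 187 190 188 185 186 189 184 187 190 190 190
  187 184 182 192 187 185 185 188 186 182 185 192]
 [126 127 158 185 187 185 187 190 186 185 187 189 185 187 191 189 189 186
  183 184 191 187 183 186 188 188 182 186 192 189]
 [111 127 128 129 166 187 189 186 185 187 188 184 189 190 190 188 185 183
  186 190 187 183 187 187 188 182 188 193 189 187]
 [132 106 116 128 128 132 180 185 187 187 185 189 189 188 188 185 182 187
  189 185 182 188 187 187 185 190 191 188 187 185]]
[ 44  25  13  35 317] [289.5 186.1] [ 0.5111 -0.2002  0.126 ] [[0.496, -0.2056], [0.5202, -0.1881], [0.5253, -0.1953], [0.5012, -0.2129]]
```

The bow segments to centre (0.510,-0.2005), az ≈ 36°, size 30 × 9 mm, as expected. Aligning and descending.

Emit:
{"method": "servo_tool", "body": {"rows": [[[0, 0, 5, 0, 0, 0, -0.2], [0, 0, 0, 0, 0, 0.03, -0.2], [0, 0, 0, 0, 0, 0, -0.2], [0, 0, 0, 0, 0, 0, -0.2], [0, 0, 0, 0, 0, 0, -0.2]]]}}

```text
t: 17.42
tcp_pos: [0.5097, -0.2016, 0.2511]
tool_rot: [0.949, 0.316, 0.001, 0.001]
force: [-0.2, 0.3, 0.3]
finger_gap: 0.397
gripper_force: 0.0
```

```bash
python3 -c "
from h import *
to([.510,-.2005,.112],37)"
```

```text
t 17.42 tcp [ 0.5097 -0.2016  0.2511] az 36.87 tilt [ 0.0019 -0.0013] q [-0.58  0.39  1.6  -0.    1.15  0.35] F [-0.2  0.3  0.3] gap 0.397 gf 0.0
delta tool [ 0.0008 -0.001   0.1391] wz -0.13
```

Emit:
{"method": "servo_tool", "body": {"rows": [[[0, 0, 0, 0.001, -0.001, 0.035, -0.2], [0, 0, 0, 0, 0, 0.035, -0.2], [0, 0, 0, 0, 0, 0.03, -0.2], [0, 0, 0, 0, 0, 0.02, -0.2], [0, 0, 0, 0, 0, 0.014, -0.2], [0, 0, 0, 0, 0, 0.004, -0.2], [0, 0, 0, 0, 0, 0, -0.2]]]}}

```text
t: 18.0
tcp_pos: [0.5096, -0.2001, 0.1117]
tool_rot: [0.949, 0.316, 0.0, 0.0]
force: [0.0, 0.5, 0.1]
finger_gap: 0.401
gripper_force: 0.0
```

Emit:
{"method": "servo_tool", "body": {"rows": [[[0, 0, 0, 0, 0, 0, -1], [0, 0, 0, 0, 0, 0, -1], [0, 0, 0, 0, 0, 0, -1], [0, 0, 0, 0, 0, 0, -1], [0, 0, 0, 0, 0, 0, -1]]], "squeeze": 40}}

```text
t: 18.42
tcp_pos: [0.5113, -0.2017, 0.1134]
tool_rot: [0.949, 0.316, 0.002, 0.003]
force: [2.0, -4.2, 5.3]
finger_gap: 0.092
gripper_force: 43.5
```

```bash
python3 -c "
from h import *
to([.510,-.2005,.108],37);print(manip.sense()['ft_torque'])"
```

```text
t 18.42 tcp [ 0.5113 -0.2017  0.1134] az 36.82 tilt [ 0.0055 -0.0041] q [-0.58  0.59  1.73 -0.    0.82  0.35] F [ 2.  -4.2  5.3] gap 0.092 gf 43.5
delta tool [-0.0003 -0.0017  0.0054] wz -0.18
[-0.61165682 -0.30495178 -0.03723656]
```

The bow is gripped (about 8 mm). Turning clockwise.

Emit:
{"method": "servo_tool", "body": {"rows": [[[0, 0, 6, 0, 0.001, 0, -1], [0, 0, 6, 0, 0, 0, -1], [0, 0, 6, 0, 0, 0, -1], [0, 0, 6, 0, 0, 0, -1], [0, 0, 6, 0, 0, 0, -1], [0, 0, 6, 0, 0, 0, -1], [0, 0, 0, 0, 0, 0, -1]]]}}

```text
t: 19.0
tcp_pos: [0.5115, -0.2021, 0.1134]
tool_rot: [1.0, 0.005, 0.002, 0.002]
force: [1.4, -4.1, 7.6]
finger_gap: 0.092
gripper_force: 43.6
```

```bash
python3 -c "
from h import *
to([.510,-.2005,.108],37);print(manip.sense()['ft_torque'])"
```

```text
t 19.0 tcp [ 0.5115 -0.2021  0.1134] az 0.62 tilt [ 0.0047 -0.0035] q [-0.58  0.59  1.73 -0.    0.82  0.98] F [ 1.4 -4.1  7.6] gap 0.092 gf 43.6
delta tool [-0.0015 -0.0017  0.0054] wz -36.38
[-0.50969209 -0.27544377 -0.08099781]
```

Emit:
{"method": "servo_tool", "body": {"rows": [[[0, 0, 6, 0, 0, 0, -1], [0, 0, 6, 0, 0, 0, -1], [0, 0, 6, 0, 0, 0, -1], [0, 0, 6, 0, 0, 0, -1], [0, 0, 6, 0, 0, 0, -1], [0, 0, 0, 0, 0, 0, -1]]]}}

```text
t: 19.5
tcp_pos: [0.5115, -0.2026, 0.1134]
tool_rot: [0.967, -0.253, 0.003, 0.002]
force: [0.2, -3.9, 6.9]
finger_gap: 0.093
gripper_force: 43.6
```

```bash
python3 -c "
from h import *
to([.510,-.2005,.108],37);print(manip.sense()['ft_torque'])"
```

```text
t 19.5 tcp [ 0.5115 -0.2026  0.1134] az -29.33 tilt [ 0.0046 -0.0043] q [-0.58  0.59  1.73 -0.    0.82  1.5 ] F [ 0.2 -3.9  6.9] gap 0.093 gf 43.6
delta tool [-0.0023 -0.0011  0.0054] wz -66.33
[-0.64133579 -0.2080955   0.13361058]
```

Emit:
{"method": "servo_tool", "body": {"rows": [[[0, 0, 3, 0, 0, 0, -1], [0, 0, 3, 0, 0, 0, -1], [0, 0, 0, 0, 0, 0, -1]]]}}

```text
t: 19.75
tcp_pos: [0.5115, -0.2026, 0.1134]
tool_rot: [0.953, -0.302, 0.003, 0.001]
force: [0.7, -4.1, 6.4]
finger_gap: 0.089
gripper_force: 43.6
```

```bash
python3 -c "
from h import *
to([.510,-.2005,.108],37);print(manip.sense()['ft_torque'])"
```

```text
t 19.75 tcp [ 0.5115 -0.2026  0.1134] az -35.21 tilt [ 0.0046 -0.0045] q [-0.58  0.59  1.73 -0.    0.82  1.61] F [ 0.7 -4.1  6.4] gap 0.089 gf 43.6
delta tool [-0.0025 -0.0009  0.0054] wz -72.21
[-0.72054037 -0.23545069  0.11918979]
```

Emit:
{"method": "servo_tool", "body": {"rows": [[[0, 0, 3, 0, 0, 0, -1], [0, 0, 3, 0, 0, 0, -1], [0, 0, 0, 0, 0, 0, -1]]]}}

```text
t: 20.0
tcp_pos: [0.5115, -0.2027, 0.1134]
tool_rot: [0.937, -0.35, 0.003, 0.002]
force: [1.3, -3.4, 6.5]
finger_gap: 0.089
gripper_force: 57.4
```

```bash
python3 -c "
from h import *
to([.510,-.2005,.108],37);print(manip.sense()['ft_torque'])"
```

```text
t 20.0 tcp [ 0.5115 -0.2027  0.1134] az -40.95 tilt [ 0.0041 -0.0056] q [-0.58  0.59  1.73 -0.    0.82  1.71] F [ 1.3 -3.4  6.5] gap 0.089 gf 57.4
delta tool [-0.0026 -0.0007  0.0054] wz -77.95
[-0.66966344 -0.23543109  1.03316778]
```

Torque jumped to 1.0 N m, so the key is at its START stop. Letting go.

Emit:
{"method": "servo_tool", "body": {"rows": [[[0, 0, -5, 0, 0, 0, -1], [0, 0, 0, 0, 0, 0, 0.3], [0, 0, 0, 0, 0, 0, 0.3], [0, 0, 0, 0, 0, 0, 0.3], [0, 0, 0, 0, 0, 0, 0.3], [0, 0, 0, 0, 0, 0, 0.3]]]}}

```text
t: 20.5
tcp_pos: [0.5086, -0.1995, 0.1109]
tool_rot: [0.95, -0.311, -0.001, -0.001]
force: [-0.3, -0.1, 0.2]
finger_gap: 0.648
gripper_force: 0.0
```

Emit:
{"method": "servo_tool", "body": {"rows": [[[0, 0, 0, 0, 0, -0.02, 0.3], [0, 0, 0, 0, 0, -0.04, 0.3], [0, 0, 0, 0, 0, -0.04, 0.3], [0, 0, 0, 0, 0, -0.04, 0.3], [0, 0, 0, 0, 0, -0.04, 0.3], [0, 0, 0, 0, 0, -0.02, 0.3], [0, 0, 0, 0, 0, 0, 0.3], [0, 0, 0, 0, 0, 0, 0.3]]]}}

```text
t: 21.17
tcp_pos: [0.5097, -0.2003, 0.3124]
tool_rot: [0.951, -0.311, 0.001, 0.0]
force: [-0.0, -0.2, -0.8]
finger_gap: 0.647
gripper_force: 0.0
```

```bash
python3 - <<'E'
from h import *
to([.510,-.2005,.108],37)
ci=manip.camera_info('wrist');im=manip.snapshot('wrist')
p=proj('wrist',(.511,-.2015,.128));x0,y0=int(p[0]),int(p[1]);w=35
g=im.max(2)[y0-w:y0+w,x0-w:x0+w];n,l,st,c=cv2.connectedComponentsWithStats((g<60).astype(np.uint8))
for i in range(1,n):
    if st[i,4]>40:
        b=cv2.boxPoints(cv2.minAreaRect(np.argwhere(l==i)[:,::-1].astype(np.float32)))+[x0-w,y0-w]
        W=np.array([back('wrist',q,.128,ci)[:2] for q in b]);e=[W[1]-W[0],W[2]-W[1]];v=max(e,key=np.linalg.norm)
        print(st[i],W.mean(0),[np.linalg.norm(k) for k in e],'az',np.degrees(np.arctan2(v[1],v[0])))
# folded handle in the top view: darkness profile along the fold plane
t=manip.snapshot('top').max(2)
for az in(-2,):
  for r in(.02,.026,.032,.04,.05,.06,.07): 
    q=proj('top',(.535+r*np.cos(np.radians(az)),.0035+r*np.sin(np.radians(az)),.270)).round().astype(int);print(r,t[q[1],q[0]-4:q[0]+5])
E
```

```text
t 21.17 tcp [ 0.5097 -0.2003  0.3124] az -36.19 tilt [ 0.0015 -0.0006] q [-0.58  0.33  1.52  0.    1.29  1.62] F [-0.  -0.2 -0.8] gap 0.647 gf 0.0
delta tool [1.000e-04 1.000e-04 2.044e-01] wz -73.19
[ 28  23  20  28 287] [ 0.5109227  -0.20241292] [np.float64(0.011096041782644724), np.float64(0.028351263461317656)] az 175.2262745443181
0.02 [140 110  85  83  93 101 112 123 141]
0.026 [79 55 44 40 42 43 44 54 68]
0.032 [41 42 43 45 46 46 46 47 46]
0.04 [47 42 42 44 45 46 48 47 49]
0.05 [69 52 44 45 46 48 48 52 65]
0.06 [ 87  57  45  48  51  59  83 109 116]
0.07 [ 76  92 115 139 152 139  93  76  99]
```

The key has sprung back to RUN (bow az 36° → -5°, about 0.72 rad). The handle shows folded in the top view, and the arm is clear of everything.

```bash
python3 -c "
from station import manip
print(manip.sign_off())"
```

```text
the job is handed in; nothing more can be done
None
```

The job is handed in at about 21 s of robot time: handle swung upright, pad wound down on the jar (by my estimate about 6 mm into its springs), handle folded flat, key turned to its START stop and back at RUN; no verdict was shown.

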